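# Set the kickstand and hold the bike frame stub upright for zeroing the scale

## Robot

A 6-joint arm with a two-finger parallel gripper is mounted at the origin on the work surface. World frame = base frame: x ahead of the robot, y to its left, z up, the work surface at z = 0. Lengths are in mm, angles in rad, forces in N, time in s.
With the tool pointing down it reaches from about 350 to 975 mm from the base axis. Payload 7.1 kg.
Tool frame: the origin (TCP) lies between the finger pads; the fingertips stand 8 mm ahead of it and the grasp point (between the pads) lies 11 mm behind it; x points along the fingers, y is the direction in which the jaws open and shut, and the axes are right-handed (so a half turn about x gives the same grasp; the last joint's range is limited). The gripper opens to 88 mm and grips with 3 to 60 N. Pads are 20 mm wide; open, the fingers measure 115 mm over their backs; the gripper's body (75 mm by 178 mm) begins 61 mm behind the grasp point.
Start: joints at [-1.349, 0.423, 1.63, -0, 1.089, -0.019], TCP at [149.069, -606.946, 230.675] pointing down, gripper open.
Joint ranges: [-3, 3], [-0.9, 2.11], [0.09, 2.58], [-1.31, 4.45], [0.11, 2.69], [-2.54, 2.54]. Speed limits (rad/s): [2.39, 2.39, 3.01, 3.14, 3.14, 3.14].

## Interface

Orientations are given as a rotation vector (axis times angle).
In Python, from workcell import ctrl gives the robot as it stands.
- The arm moves only by the tool apply_moves, never from a script. Its argument "increments" is a list of rows, each an object with "gripper": the opening in per cent of the stroke, from 0 (shut) to 100 (fully open); "delta_pos": the shift along the tool's x, y, z in cm, a list of three; "dr": the turn, a rotation vector about the tool's x, y, z in rad, a list of three. In form: [{"gripper": gripper, "delta_pos": [dx, dy, dz], "dr": [ax, ay, az]}, ...]. A call has exactly 5 rows; each row shifts and turns the commanded pose from where the row before left it, along the tool's axes as they then stand; what a row does not reach is not made up. A row lasts 1/12 s, in which the tool goes at most 41.7 mm and 7.16 degrees, less where a joint would pass 70% of its speed; a pose out of reach is approached as far as the arm can. A call with a gripper value outside its range is refused whole. The fingers move at their own pace and stop on an object; the grip force is fixed at half the most. Time passes only in rows, so rows that do not move let the fingers close, or fill a call up. It gives the time, the measured TCP pose, the force and the opening at its end, in the units of the state.
- ctrl.get_obs(): the state, without advancing time (a new reading comes with each control period).
- ctrl.get_image(name): name is "scene" or "side" or "wrist"; returns a dict with "img" (384x512x3 uint8, red, green, blue), "range_z" (384x512 float32, mm along the optical axis (not along the pixel's ray), 0 where there is no reading), "mtx" (3x3 intrinsics, pixels), "rvec" (rotation vector, rad) and "tvec" (3), from world to camera coordinates, as OpenCV has them. Camera axes: x right, y down, z forward; pixel columns grow to the right and rows downward; lengths in mm; the calibration is good to about 2 mm. A picture is of the moment at which its call begins.
- ctrl.close_job(): hands the job in, once; it reports no verdict.
The state is a dict: "t": time; "qpos": joint angles; "qvel": joint speeds; "joint_torque": joint torques, N m; "ee_pos": TCP position; "orientation": TCP orientation; "ft_force": force on the tool from outside, world axes, zero at the start; "moment": the same for the moment, N m; "width": finger opening in mm.
Only numpy, scipy, OpenCV 4.12 (cv2) and the standard library are available. Lean on these libraries where they do the work, as an engineer would, in place of code of your own. Each camera call takes 0.05 s, during which the arm holds its last target. There are 200 camera calls.

## Task

The rear frame stub of a child's bike leans on the padded rest of its tilting test fixture. While it leans there, press the folded kickstand down past its over-centre point so that its spring snaps it fully down; then take the frame by the seat tube, bring it upright and finish still holding it there by the seat tube, the stand's foot hanging clear of the bench scale so that the scale can be zeroed. Do not drop the frame onto the scale, and leave the scale and the other things on the bench where they are.

Things in the scene. Friction and masses are not known exactly. Their poses are not given: they have to be found in the camera images.
- rig: tilting test fixture fixed on the bench: blue base plate 170 x 300 x 12 mm, dark pillow blocks, roll shaft, and a post 0.17 m high with a black pad (the rest) on its +x side. Origin on the bench under the hub; y: the bike's forward direction, -x: kickstand side, z up. The frame's roll axis runs along y, 30 mm above the origin
- frame (a joint): lean of the frame stub (dark blade, hub, white stays, blue seat tube; 2.7 to 3.8 kg) about the roll axis, rad: 0 upright, -0.25 leaning on the rest, positive towards the stand side. It swings freely and tips unless held; with the stand down it would settle on the stand's foot at about +0.11. About 4 N at the seat tube's top lifts it off the rest
- tube_top (a point): centre of the cut top end (bare steel band) of the blue seat tube, diameter 29 mm, a rigid part of the frame. The tube runs down from here and 0.32 rad forward in the frame's plane, with no sideways tilt of its own. The seatstays join it 63 mm below the top; above that nothing is beside it
- tube_grip (a point): point on the seat tube's centre line 22 mm below its top, where it can be gripped from above, one finger on the stand side and one on the rest side. With the frame upright it is 264 mm above the roll axis and 122 mm forward of the hub. Axes are the frame's: x from the stand side to the rest side, y forward, z up when upright; they tilt with the lean
- kickstand (a joint): angle of the kickstand leg about its hinge, rad: 0 folded (the leg points backward, 0.17 rad upward), 1.815 fully down on its stop. Its spring pulls it back to folded below about 0.65 and snaps it fully down beyond; about 5 N on the kick plate pushes it over
- stand_hinge (a point): centre of the kickstand's hinge at the leg, by the end of the hub: upright, 150 mm above the roll axis and 84 mm to the stand side. Its x axis is the hinge axis: the frame's x axis turned 0.314 rad about the frame's y, so pointing to the rest side and slightly down. The leg comes down turning positively about it and so splays outward
- kick_plate (a point): centre of the upper face of the yellow kick plate on the leg, 104 mm from the hinge: a flat plate 34 mm across the leg, 30 mm along it, 5 mm thick, facing up while folded (0.17 rad off the frame's up). It moves with the leg on a circle about the hinge axis. The leg is a dark bar of 16 mm diameter, 148 mm long, with a black rubber foot of 22 mm
- stand_foot (a point): end of the kickstand's rubber foot. With the stand down and the frame upright it hangs about 14 mm above the scale
- scale: bench scale 106 x 130 x 25 mm, grey with a square steel pan, loose on the bench under where the stand's foot comes down, 1.6 kg; origin on its underside
- tape_roll: bystander: grey tape roll, diameter 100, height 48 mm, origin under it
- spray_can: bystander: yellow can, diameter 64, height 130 mm, origin under it
- spare_hub: bystander: aluminium hub standing on end, diameter 58, height 110 mm, origin under it
- wrench: bystander: wrench lying on the bench, about 190 mm long
- calliper: bystander: digital calliper lying on the bench, 190 mm long
Not all that is in view belongs to the job. There is more than one size of the scale; the job needs the smallest.

How it is judged:
By the outcome, as a careful person would: the job done as asked, in the order asked, and still so for the second after the job is handed in, while the arm keeps its last pose, push and grip.
It also fails if it takes over 45 s, if anything falls off the work surface, if the arm or the gripper's body presses on something with over 40 N, if the wrist force passes 120 N, or if a joint passes its speed limit or range.

## Working session

There is one attempt and no reset: what is moved stays moved. The work goes in short steps, Python scripts to look and compute and a tool call to move; the robot and the scene stay as the last step left them, time stands still between calls to the robot, and variables do not carry over. Pictures are saved under pics/ and viewed, about 8 in all and at most 12, crops included, and the job is handed in when it is done.

Besides the shell and the picture viewer there is one more tool, called after ">>>" in YAML: its name, and indented under it one key for each argument. apply_moves: Moves the arm, as the interface text tells. Its arguments: {"type":"object","properties":{"increments":{"type":"array","items":{"type":"object","properties":{"gripper":{"type":"number"},"delta_pos":{"type":"array","items":{"type":"number"}},"dr":{"type":"array","items":{"type":"number"}}}}}},"required":["increments"]}

```bash
mkdir -p pics; ls; python3 - <<'E'
from workcell import ctrl
import cv2,numpy as np
o=ctrl.get_obs();print(o)
ims=[]
for n in("scene","side"):
    d=ctrl.get_image(n);np.savez(f"{n}.npz",**d);cv2.imwrite(f"pics/{n}0.png",cv2.resize(d["img"][:,:,::-1],(800,600)))
    R=cv2.Rodrigues(d["rvec"])[0];print(n,(-R.T@np.array(d["tvec"]).ravel()).round(),R[2].round(2))
E
```

```text
pics
{'t': 0.0, 'qpos': array([-1.34898748e+00,  4.23801640e-01,  1.63069219e+00,  7.09092309e-06,
        1.08859898e+00, -1.89717737e-02]), 'qvel': array([-2.94717049e-03, -4.46782518e-05, -4.55979452e-04, -2.36978598e-03,
       -5.12685348e-04, -1.82828814e-03]), 'joint_torque': array([-2.90119551e-04, -5.44622040e+01, -2.73667663e+01,  6.42406382e-02,
        2.26759032e-02, -1.40538077e-04]), 'ee_pos': array([ 148.96202402, -606.42750923,  229.92530333]), 'orientation': array([ 2.09405102,  0.25491844, -2.09435824]), 'ft_force': array([0.79694503, 0.02203915, 0.24674217]), 'moment': array([-0.03328621,  0.0113864 ,  0.02149702]), 'width': 88.1309891634657}
scene [ 786.  680. 1469.] [-0.24 -0.47 -0.85]
side [-101.  626. 1139.] [ 0.42 -0.51 -0.75]
```

View pics/scene0.png

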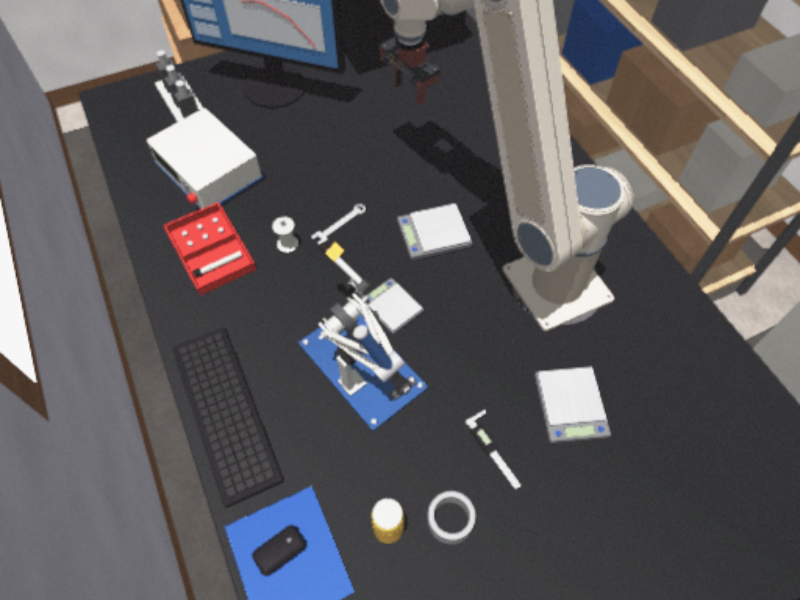

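View pics/side0.png

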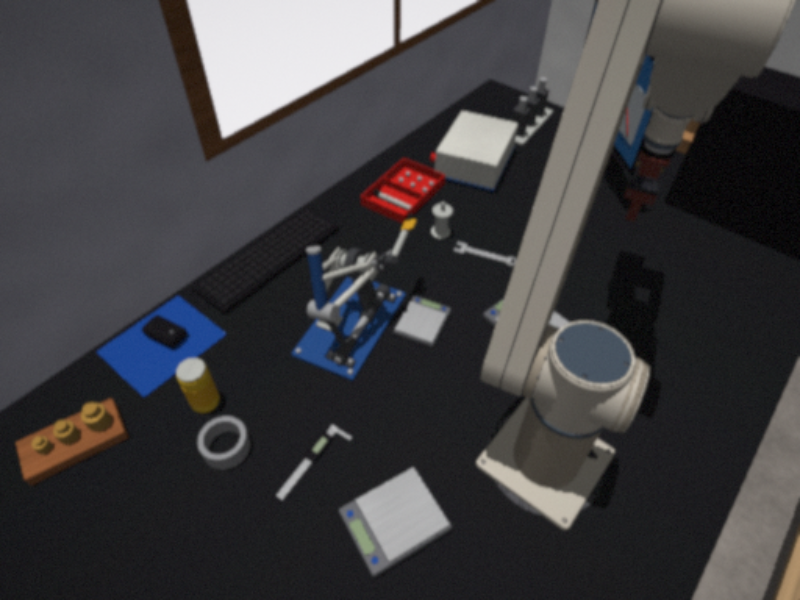

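Scene view (800x600): the frame is on the blue plate at (365,370), with its tube top near (361,333). In the side view the tube top is at (315,250).
- **Yellow things:** kick plate (335,252) and spray can (388,520). I choose the plate, since it is on the leg.
- **Blue things:** seat tube (375,350), base plate and mouse pad (290,550). I choose the tube.
- **Scales:** (435,230), (395,305) and (572,403). The smallest is at (395,305), under the stand.

```bash
cat > h.py <<'E'
import cv2,numpy as np
def cloud(d):
    R=cv2.Rodrigues(d["rvec"])[0];t=np.array(d["tvec"]).ravel();z=d["range_z"].astype(float)
    v,u=np.mgrid[:384,:512];K=d["mtx"]
    P=np.stack([(u-K[0,2])/K[0,0]*z,(v-K[1,2])/K[1,1]*z,z],-1)
    W=(P-t)@R; W[z==0]=np.nan; return W
def hsv(d): return cv2.cvtColor(d["img"],cv2.COLOR_RGB2HSV)
E
python3 - <<'E'
from h import *
for n in("scene","side"):
    d=dict(np.load(n+".npz"));W=cloud(d);H=hsv(d);h,s,v=[H[...,i].astype(int) for i in range(3)]
    S=np.zeros((384,512),bool)
    # region: around rig
    if n=="scene": S[150:290,180:290]=1
    else: S[130:260,180:300]=1
    b=(h>100)&(h<125)&(s>120)&S&np.isfinite(W[...,2])
    P=W[b];pl=P[(abs(P[:,2]-12)<8)]
    r=cv2.minAreaRect(pl[:,:2].astype(np.float32));print(n,"plate",len(pl),r,cv2.boxPoints(r).round())
    tb=P[P[:,2]>60];o=tb[np.argsort(-tb[:,2])];print("tube",len(tb),o[:5].round(),o[::max(1,len(o)//8)].round())
    y=(h>15)&(h<35)&(s>120)&(v>90)&np.isfinite(W[...,2]);y&=(W[...,2]>60)
    m,l,st,c=cv2.connectedComponentsWithStats(y.astype(np.uint8))
    for i in range(1,m):
        if st[i,4]>15: q=W[l==i];print("yel",st[i],np.median(q,0).round(),q.min(0).round(),q.max(0).round())
    # scale
    g=(s<40)&(v>90)&(abs(W[...,2]-25)<8)&S
    if g.sum()>50:
        r=cv2.minAreaRect(W[g][:,:2].astype(np.float32));print("scale",g.sum(),r)
    x0,y0=(170,140) if n=="scene" else (180,120)
    cv2.imwrite(f"pics/c_{n}.png",cv2.resize(d["img"][y0:y0+150,x0:x0+150,::-1],(590,590),interpolation=cv2.INTER_CUBIC))
a=cv2.imread("pics/c_scene.png");b=cv2.imread("pics/c_side.png");cv2.imwrite("pics/crop1.png",cv2.resize(np.hstack([a,b]),(800,400)))
E
```

```text
scene plate 1385 ((452.0478515625, -38.7603759765625), (426.11163330078125, 309.6412048339844), 18.55873680114746) [[ 201.   40.]
 [ 299. -253.]
 [ 703. -118.]
 [ 605.  176.]]
tube 181 [[579.  86. 303.]
 [575.  84. 303.]
 [580.  88. 300.]
 [570.  80. 300.]
 [576.  85. 300.]] [[579.  86. 303.]
 [569.  86. 289.]
 [573.  92. 276.]
 [575.  96. 263.]
 [560. 100. 250.]
 [550. 101. 236.]
 [560. 106. 225.]
 [548. 112. 210.]
 [550. -39. 175.]]
yel [208 156  12  11  70] [ 539. -194.  224.] [ 523. -214.  211.] [ 559. -181.  235.]
yel [238 332  21  13 112] [679. 405.  97.] [640. 368.  60.] [701. 411. 126.]
scale 930 ((494.86083984375, -95.79440307617188), (529.90478515625, 462.8349609375), 68.9845199584961)
side plate 1461 ((567.572998046875, -2.238433837890625), (178.0091552734375, 306.28436279296875), 14.365914344787598) [[ 443.  124.]
 [ 519. -173.]
 [ 692. -129.]
 [ 616.  168.]]
tube 258 [[573.  78. 304.]
 [570.  81. 303.]
 [571.  75. 303.]
 [573.  87. 301.]
 [577.  84. 301.]] [[573.  78. 304.]
 [580.  86. 291.]
 [566.  93. 278.]
 [567.  94. 264.]
 [554.  95. 249.]
 [552.  99. 234.]
 [563. 104. 221.]
 [549. 106. 207.]
 [558. -85.  81.]]
yel [257 140   9   8  49] [ 539. -194.  226.] [ 523. -211.  214.] [ 559. -177.  238.]
yel [114 240  18  13  75] [648. 399. 111.] [638. 363.  80.] [676. 408. 122.]
yel [ 52 257  16  15 160] [775. 563.  74.] [756. 539.  60.] [805. 585.  93.]
yel [ 34 269  14  11 111] [795. 621.  67.] [781. 602.  60.] [816. 639.  83.]
yel [ 21 279   6   5  25] [814. 668.  67.] [806. 659.  63.] [821. 676.  71.]
scale 642 ((541.8780517578125, -179.87298583984375), (286.83795166015625, 618.3316650390625), 16.193113327026367)
```

View pics/crop1.png

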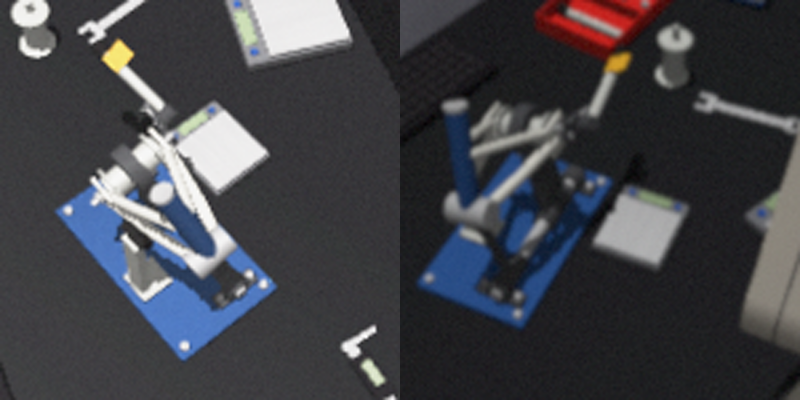

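```bash
cat >> h.py <<'E'
def ray(d,uv,z):
    R=cv2.Rodrigues(d["rvec"])[0];t=np.array(d["tvec"]).ravel();C=-R.T@t
    q=np.c_[np.asarray(uv,float),np.ones(len(uv))]@np.linalg.inv(d["mtx"]).T@R
    return C+q*((z-C[2])/q[:,2])[:,None]
E
python3 - <<'E'
from h import *
for n in("scene","side"):
    d=dict(np.load(n+".npz"));W=cloud(d);H=hsv(d);h,s,v=[H[...,i].astype(int) for i in range(3)]
    S=(abs(W[...,0]-565)<150)&(abs(W[...,1])<200)
    b=(h>100)&(h<125)&(s>120)&S&(abs(W[...,2]-12)<12)
    m,l,st,c=cv2.connectedComponentsWithStats(b.astype(np.uint8),connectivity=8)
    b=l==np.argmax(st[1:,4])+1; ys,xs=np.nonzero(b)
    r=cv2.minAreaRect(ray(d,np.c_[xs,ys],12)[:,:2].astype(np.float32));print(n,"plate",r,cv2.boxPoints(r).round())
    y=(h>12)&(h<38)&(s>100)&(v>70)&(abs(W[...,0]-539)<40)&(abs(W[...,1]+194)<40)
    q=W[y];c=q.mean(0);u,sg,vt=np.linalg.svd(q-c);print("yel n",c.round(1),vt[2].round(2)*np.sign(vt[2,2]),sg.round())
    ys,xs=np.nonzero(y);r=cv2.minAreaRect(ray(d,np.c_[xs,ys],225)[:,:2].astype(np.float32));print("yel rect",r)
    # dark low: pillow blocks between z25..55 on plate
    k=(v<70)&S&(W[...,2]>28)&(W[...,2]<60);m,l,st,c=cv2.connectedComponentsWithStats(k.astype(np.uint8))
    for i in range(1,m):
        if st[i,4]>12:print("dark",st[i],np.median(W[l==i],0).round())
    # tube top: light, low sat, high
    k=(W[...,2]>285)&(abs(W[...,0]-575)<50)&(abs(W[...,1]-85)<50);print("top",k.sum(),W[k].mean(0).round(),W[k&(s<90)].mean(0).round() )
    # scale
    g=(s<50)&(v>90)&(abs(W[...,2]-25)<10)&(abs(W[...,0]-450)<90)&(abs(W[...,1]+100)<90)
    m,l,st,c=cv2.connectedComponentsWithStats(g.astype(np.uint8));i=np.argmax(st[1:,4])+1
    ys,xs=np.nonzero(l==i);r=cv2.minAreaRect(ray(d,np.c_[xs,ys],25)[:,:2].astype(np.float32));print("scale",r)
from scipy.spatial.transform import Rotation as Ro
print(Ro.from_rotvec([2.09405102,0.25491844,-2.09435824]).as_matrix().round(3))
E
```

```text
scene plate ((566.564697265625, 0.1839447021484375), (171.43380737304688, 300.9096984863281), 14.727612495422363) [[ 445.  124.]
 [ 522. -167.]
 [ 688. -124.]
 [ 611.  167.]]
yel n [ 540.  -193.9  223.6] [0.5  0.22 0.84] [90. 75. 30.]
yel rect ((540.2835693359375, -193.99496459960938), (36.02264404296875, 36.18410110473633), 21.843502044677734)
dark [222 211   7   8  14] [563. -75.  37.]
dark [249 240  13  12  62] [512.  96.  42.]
top 101 [581.  77. 302.] [583.  73. 306.]
scale ((431.24444580078125, -115.2298583984375), (105.86946868896484, 127.9283676147461), 16.169771194458008)
side plate ((563.8975830078125, 0.8564605712890625), (178.09532165527344, 306.46337890625), 14.41117000579834) [[ 440.  127.]
 [ 516. -170.]
 [ 688. -125.]
 [ 612.  171.]]
yel n [ 540.1 -195.6  226.1] [0.47 0.2  0.86] [89. 71. 20.]
yel rect ((541.12548828125, -197.64427185058594), (25.001705169677734, 48.114376068115234), 21.0344181060791)
dark [240 182   9   8  40] [ 554. -118.   45.]
dark [231 189  14  16 110] [539. -54.  45.]
dark [211 215  17  16 136] [505.  86.  43.]
top 99 [576.  76. 301.] [581.  72. 309.]
scale ((427.599365234375, -117.71794128417969), (103.34444427490234, 126.94158172607422), 15.886652946472168)
[[-0.     0.238 -0.971]
 [ 0.001 -0.971 -0.238]
 [-1.    -0.001 -0.   ]]
```

```bash
cat >> h.py <<'E'
from scipy.spatial.transform import Rotation as Ro, Slerp
yaw=.255; XR=np.array([np.cos(yaw),np.sin(yaw),0]); YR=np.array([-np.sin(yaw),np.cos(yaw),0]); Z=np.array([0,0,1.])
A=np.cos(.564)*XR-np.sin(.564)*Z; U=np.sin(.564)*XR+np.cos(.564)*Z
L=-np.cos(.17)*YR+np.sin(.17)*U; N=np.sin(.17)*YR+np.cos(.17)*U
C=np.array([540,-195,225.]); HINGE=C-13*N-104*L
def tool(xd,yd):
    xd=xd/np.linalg.norm(xd); yd=yd-xd*(yd@xd); yd/=np.linalg.norm(yd)
    return Ro.from_matrix(np.c_[xd,yd,np.cross(xd,yd)])
def show(poses,p,R):
    "poses: list of (p,R); print rows from (p,R)"
    for i,(q,Q) in enumerate(poses):
        dp=R.inv().apply(q-p)/10; dr=(R.inv()*Q).as_rotvec()
        print(i,dp.round(2).tolist(),dr.round(3).tolist()); p,R=q,Q
def lerp(p,R,q,Q,n):
    s=Slerp([0,1],Ro.concatenate([R,Q])); return [(p+(q-p)*k/n,s(k/n)) for k in range(1,n+1)]
def kick(a,off=0,tilt=.5):
    "tool pose with the tip on the plate at leg angle a, off mm short of it"
    xd=-(np.sin(tilt)*XR+np.cos(tilt)*Z); r=Ro.from_rotvec(A*a)
    R=tool(r.apply(xd),r.apply(XR)); p=HINGE+r.apply(C-HINGE)+R.apply([-8-off,0,0]); return p,R
def now():
    from workcell import ctrl
    o=ctrl.get_obs(); return o,o["ee_pos"],Ro.from_rotvec(o["orientation"])
E
python3 - <<'E'
from h import *
o,p,R=now(); print(HINGE.round(),kick(0,60)[0].round(),kick(0,60)[1].as_matrix()[:,0].round(2))
m=p+[90,100,130]
T=kick(0,60)
seq=lerp(p,R,T[0],T[1],20); show(seq,p,R)
E
```

```text
[ 499. -102.  199.] [ 572. -187.  285.] [-0.46 -0.12 -0.88]
0 [-0.27, -1.53, -2.55] [-0.077, -0.02, -0.019]
1 [-0.3, -1.34, -2.66] [-0.077, -0.02, -0.019]
2 [-0.32, -1.13, -2.75] [-0.077, -0.02, -0.019]
3 [-0.36, -0.93, -2.82] [-0.077, -0.02, -0.019]
4 [-0.4, -0.71, -2.88] [-0.077, -0.02, -0.019]
5 [-0.45, -0.5, -2.92] [-0.077, -0.02, -0.019]
6 [-0.5, -0.28, -2.94] [-0.077, -0.02, -0.019]
7 [-0.55, -0.06, -2.94] [-0.077, -0.02, -0.019]
8 [-0.61, 0.15, -2.92] [-0.077, -0.02, -0.019]
9 [-0.67, 0.37, -2.89] [-0.077, -0.02, -0.019]
10 [-0.74, 0.58, -2.84] [-0.077, -0.02, -0.019]
11 [-0.81, 0.78, -2.77] [-0.077, -0.02, -0.019]
12 [-0.88, 0.97, -2.69] [-0.077, -0.02, -0.019]
13 [-0.95, 1.16, -2.59] [-0.077, -0.02, -0.019]
14 [-1.03, 1.34, -2.47] [-0.077, -0.02, -0.019]
15 [-1.1, 1.5, -2.34] [-0.077, -0.02, -0.019]
16 [-1.18, 1.65, -2.19] [-0.077, -0.02, -0.019]
17 [-1.25, 1.8, -2.04] [-0.077, -0.02, -0.019]
18 [-1.33, 1.92, -1.87] [-0.077, -0.02, -0.019]
19 [-1.4, 2.03, -1.69] [-0.077, -0.02, -0.019]
```

>>> apply_moves:
  increments:
    - {"gripper": 0,"delta_pos": [-0.4,-1.5,-2.55],"dr": [-0.077,-0.02,-0.019]}
    - {"gripper": 0,"delta_pos": [-0.4,-1.3,-2.65],"dr": [-0.077,-0.02,-0.019]}
    - {"gripper": 0,"delta_pos": [-0.4,-1.1,-2.75],"dr": [-0.077,-0.02,-0.019]}
    - {"gripper": 0,"delta_pos": [-0.4,-0.9,-2.8],"dr": [-0.077,-0.02,-0.019]}
    - {"gripper": 0,"delta_pos": [-0.4,-0.7,-2.9],"dr": [-0.077,-0.02,-0.019]}

```text
t: 0.52
ee_pos: [255.9, -502.4, 247.5]
orientation: [1.776, 0.696, -1.996]
ft_force: [1.0, -0.9, -0.7]
width: 57.9
```

>>> apply_moves:
  increments:
    - {"gripper": 0,"delta_pos": [-0.45,-0.5,-2.9],"dr": [-0.077,-0.02,-0.019]}
    - {"gripper": 0,"delta_pos": [-0.5,-0.3,-2.9],"dr": [-0.077,-0.02,-0.019]}
    - {"gripper": 0,"delta_pos": [-0.55,-0.1,-2.9],"dr": [-0.077,-0.02,-0.019]}
    - {"gripper": 0,"delta_pos": [-0.6,0.15,-2.9],"dr": [-0.077,-0.02,-0.019]}
    - {"gripper": 0,"delta_pos": [-0.7,0.4,-2.9],"dr": [-0.077,-0.02,-0.019]}

```text
t: 0.93
ee_pos: [361.0, -397.9, 261.1]
orientation: [1.431, 1.067, -1.841]
ft_force: [0.7, -0.9, -0.4]
width: 24.6
```

>>> apply_moves:
  increments:
    - {"gripper": 0,"delta_pos": [-0.75,0.6,-2.8],"dr": [-0.077,-0.02,-0.019]}
    - {"gripper": 0,"delta_pos": [-0.8,0.8,-2.8],"dr": [-0.077,-0.02,-0.019]}
    - {"gripper": 0,"delta_pos": [-0.9,1.0,-2.7],"dr": [-0.077,-0.02,-0.019]}
    - {"gripper": 0,"delta_pos": [-0.95,1.15,-2.6],"dr": [-0.077,-0.02,-0.019]}
    - {"gripper": 0,"delta_pos": [-1.0,1.35,-2.5],"dr": [-0.077,-0.02,-0.019]}

```text
t: 1.35
ee_pos: [467.9, -293.3, 273.8]
orientation: [1.069, 1.369, -1.637]
ft_force: [-0.8, -0.3, -1.1]
width: 0.5
```

```bash
python3 - <<'E'
from h import *
o,p,R=now(); print(o["t"],o["qpos"].round(2),p.round(),o["ft_force"].round(1),o["width"])
T=kick(0,40)
show(lerp(p,R,T[0],T[1],5),p,R)
E
```

```text
1.35 [-0.47  0.44  1.56 -0.2   1.49 -0.27] [ 468. -293.  274.] [-0.8 -0.3 -1.1] 0.4604269923854018
0 [-0.65, 1.44, -2.33] [-0.078, -0.019, -0.02]
1 [-0.72, 1.61, -2.19] [-0.078, -0.019, -0.02]
2 [-0.79, 1.76, -2.05] [-0.078, -0.019, -0.02]
3 [-0.87, 1.9, -1.89] [-0.078, -0.019, -0.02]
4 [-0.94, 2.02, -1.72] [-0.078, -0.019, -0.02]
```

>>> apply_moves:
  increments:
    - {"gripper": 0,"delta_pos": [-0.65,1.45,-2.35],"dr": [-0.078,-0.019,-0.02]}
    - {"gripper": 0,"delta_pos": [-0.7,1.6,-2.2],"dr": [-0.078,-0.019,-0.02]}
    - {"gripper": 0,"delta_pos": [-0.8,1.75,-2.05],"dr": [-0.078,-0.019,-0.02]}
    - {"gripper": 0,"delta_pos": [-0.85,1.9,-1.9],"dr": [-0.078,-0.019,-0.02]}
    - {"gripper": 0,"delta_pos": [-0.95,2.0,-1.7],"dr": [-0.078,-0.019,-0.02]}

```text
t: 1.77
ee_pos: [562.4, -189.4, 266.5]
orientation: [0.696, 1.615, -1.391]
ft_force: [0.0, -0.7, 0.7]
width: 0.5
```

```bash
python3 - <<'E'
from h import *
from workcell import ctrl
im=[]
for n in("side","wrist"):
    d=ctrl.get_image(n);np.savez(n+"1.npz",**d)
    im.append(d["img"][:,:,::-1])
    W=cloud(d);H=hsv(d);h,s,v=[H[...,i].astype(int) for i in range(3)]
    y=(h>12)&(h<38)&(s>100)&(v>70)&(abs(W[...,0]-539)<50)&(abs(W[...,1]+194)<50)&(W[...,2]>180)
    print(n,y.sum(),W[y].mean(0).round(1) if y.any() else '')
s=cv2.resize(im[0][110:240,190:330],(400,371));w=cv2.resize(im[1],(400,371));cv2.imwrite("pics/k1.png",np.hstack([s,w]))
o,p,R=now(); print(o["t"],p.round(),R.as_matrix()[:,0].round(2),o["ft_force"].round(1),"err",(R.inv()*kick(0)[1]).as_rotvec().round(3), R.inv().apply(C-p).round(1))
E
```

```text
side 49 [ 541.1 -189.5  237.9]
wrist 2265 [ 555.4 -178.1  292.8]
1.8667 [ 564. -187.  266.] [-0.46 -0.12 -0.88] [ 0.1 -0.2 -0.1] err [0.001 0.002 0.002] [47.6 -2.5  1.5]
```

View pics/k1.png

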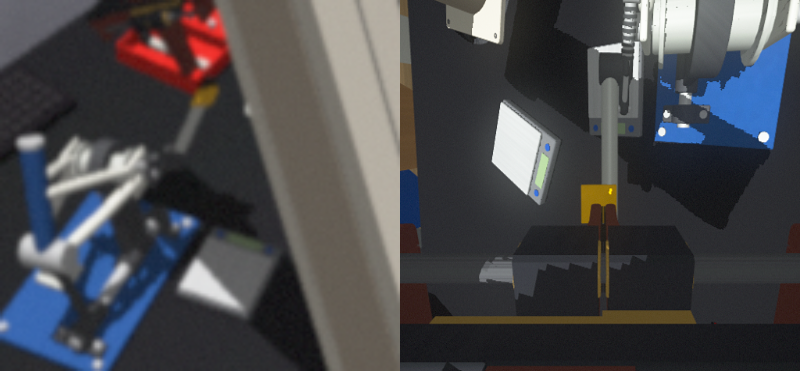

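Wrist view: the fingertips (603,210) are over the yellow plate (598,204), centred across the leg, which runs up to the hinge at (605,80). Approaching now.

>>> apply_moves:
  increments:
    - {"gripper": 0,"delta_pos": [0.8,-0.1,0.05],"dr": [0,0,0]}
    - {"gripper": 0,"delta_pos": [0.8,-0.1,0.05],"dr": [0,0,0]}
    - {"gripper": 0,"delta_pos": [0.7,0,0],"dr": [0,0,0]}
    - {"gripper": 0,"delta_pos": [0.7,0,0],"dr": [0,0,0]}
    - {"gripper": 0,"delta_pos": [0.4,0,0],"dr": [0,0,0]}

```text
t: 2.28
ee_pos: [542.8, -197.1, 237.2]
orientation: [0.701, 1.613, -1.395]
ft_force: [0.7, 0.7, -0.7]
width: 0.7
```

```bash
python3 - <<'E'
from h import *
o,p,R=now(); print(o["t"],p.round(),R.inv().apply(o["ft_force"]).round(1), R.inv().apply(C-p).round(1))
show([kick(.05*k) for k in range(1,5)],*kick(0))
E
```

```text
2.2833 [ 543. -197.  237.] [ 0.2  1.1 -0.5] [11.8  3.9 -2.8]
0 [0.51, -0.03, 0.18] [0.003, 0.05, -0.0]
1 [0.51, -0.03, 0.18] [0.003, 0.05, -0.0]
2 [0.51, -0.03, 0.18] [0.003, 0.05, -0.0]
3 [0.51, -0.03, 0.18] [0.003, 0.05, 0.0]
```

>>> apply_moves:
  increments:
    - {"gripper": 0,"delta_pos": [0.2,0.2,-0.2],"dr": [0,0,0]}
    - {"gripper": 0,"delta_pos": [0.3,0.1,0],"dr": [0,0.02,0]}
    - {"gripper": 0,"delta_pos": [0.3,0,0.1],"dr": [0,0.03,0]}
    - {"gripper": 0,"delta_pos": [0.4,0,0.15],"dr": [0,0.04,0]}
    - {"gripper": 0,"delta_pos": [0.4,0,0.15],"dr": [0,0.04,0]}

```text
t: 2.7
ee_pos: [540.1, -198.7, 222.9]
orientation: [0.808, 1.715, -1.37]
ft_force: [0.4, 1.2, 3.3]
width: 0.5
```

```bash
cat > st.py <<'E'
from h import *
from scipy.optimize import minimize_scalar
o,p,R=now(); f=lambda a:np.linalg.norm(kick(a)[0]-p)
a=minimize_scalar(f,bounds=(-.3,1.3),method="bounded").x
print(round(o["t"],2),p.round(),"F",o["ft_force"].round(1),"Ftool",R.inv().apply(o["ft_force"]).round(1),"a",round(a,3),"err to path",R.inv().apply(kick(a)[0]-p).round(1),(R.inv()*kick(a)[1]).as_rotvec().round(2),o["qpos"].round(2))
E
python3 st.py
```

```text
2.7 [ 540. -199.  223.] F [0.4 1.2 3.3] Ftool [-3.1 -1.  -1.5] a 0.101 err to path [ 0.1 -0.9 -0.3] [ 0.   -0.03 -0.  ] [-0.3   0.61  1.44 -0.14  1.6  -0.48]
```

>>> apply_moves:
  increments:
    - {"gripper": 0,"delta_pos": [0.5,-0.05,0.15],"dr": [0.003,0.045,0]}
    - {"gripper": 0,"delta_pos": [0.5,-0.05,0.15],"dr": [0.003,0.045,0]}
    - {"gripper": 0,"delta_pos": [0.5,-0.03,0.18],"dr": [0.003,0.045,0]}
    - {"gripper": 0,"delta_pos": [0.5,-0.03,0.18],"dr": [0.003,0.045,0]}
    - {"gripper": 0,"delta_pos": [0.5,-0.03,0.18],"dr": [0.003,0.05,0]}

```text
t: 3.12
ee_pos: [527.0, -205.1, 200.5]
orientation: [1.008, 1.88, -1.333]
ft_force: [-0.0, 2.5, 1.8]
width: 0.6
```

```bash
python3 st.py
```

```text
3.12 [ 527. -205.  200.] F [-0.   2.5  1.8] Ftool [-0.9 -0.4 -2.9] a 0.351 err to path [-0.3 -0.9  0.5] [ 0.   -0.01 -0.  ] [-0.4   0.67  1.41  0.01  1.67 -0.54]
```

>>> apply_moves:
  increments:
    - {"gripper": 0,"delta_pos": [0.5,-0.03,0.15],"dr": [0.003,0.05,0]}
    - {"gripper": 0,"delta_pos": [0.5,-0.03,0.15],"dr": [0.003,0.05,0]}
    - {"gripper": 0,"delta_pos": [0.5,-0.03,0.15],"dr": [0.003,0.05,0]}
    - {"gripper": 0,"delta_pos": [0.5,-0.03,0.15],"dr": [0.003,0.05,0]}
    - {"gripper": 0,"delta_pos": [0.5,-0.03,0.18],"dr": [0.003,0.05,0]}

```text
t: 3.53
ee_pos: [512.6, -205.0, 178.3]
orientation: [1.231, 2.053, -1.271]
ft_force: [0.4, 0.1, 0.7]
width: 0.2
```

```bash
python3 st.py; python3 - <<'E'
from h import *
from workcell import ctrl
im=[ctrl.get_image(n)["img"][:,:,::-1] for n in("scene","wrist")]
s=cv2.resize(im[0][120:260,170:310],(400,400));w=cv2.resize(im[1],(400,400));cv2.imwrite("pics/k2.png",np.hstack([s,w]))
E
```

```text
3.53 [ 513. -205.  178.] F [0.4 0.1 0.7] Ftool [-0.6  0.  -0.5] a 0.6 err to path [-0.6 -0.9  1.4] [ 0.   -0.01  0.  ] [-0.49  0.75  1.39  0.17  1.75 -0.58]
```

View pics/k2.png

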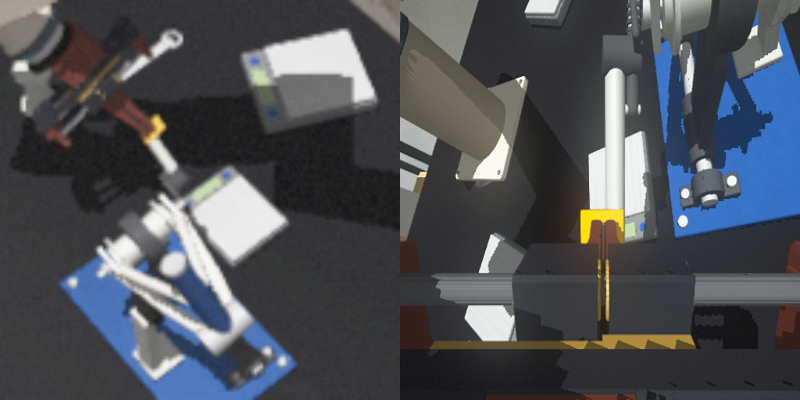

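Both views show the tips still on the plate (wrist 603,225). The frame is still on its rest and the leg is near over-centre, so I press on.

>>> apply_moves:
  increments:
    - {"gripper": 0,"delta_pos": [0.5,-0.03,0.18],"dr": [0.003,0.05,0]}
    - {"gripper": 0,"delta_pos": [0.5,-0.03,0.18],"dr": [0.003,0.05,0]}
    - {"gripper": 0,"delta_pos": [0.5,-0.03,0.18],"dr": [0.003,0.05,0]}
    - {"gripper": 0,"delta_pos": [0.4,-0.03,0.15],"dr": [0.003,0.04,0]}
    - {"gripper": 0,"delta_pos": [0,0,0],"dr": [0,0,0]}

```text
t: 4.05
ee_pos: [499.8, -201.0, 161.1]
orientation: [1.402, 2.18, -1.212]
ft_force: [-0.6, 0.4, -0.6]
width: 0.4
```

```bash
python3 st.py; python3 - <<'E'
from h import *
from workcell import ctrl
im=[ctrl.get_image(n)["img"][:,:,::-1] for n in("scene","wrist")]
s=cv2.resize(im[0][120:260,170:310],(400,400));w=cv2.resize(im[1],(400,400));cv2.imwrite("pics/k3.png",np.hstack([s,w]))
E
```

```text
4.05 [ 500. -201.  161.] F [-0.6  0.4 -0.6] Ftool [ 0.9 -0.2  0.2] a 0.805 err to path [-0.5 -0.5  1.2] [0. 0. 0.] [-0.55  0.82  1.39  0.28  1.8  -0.6 ]
```

View pics/k3.png

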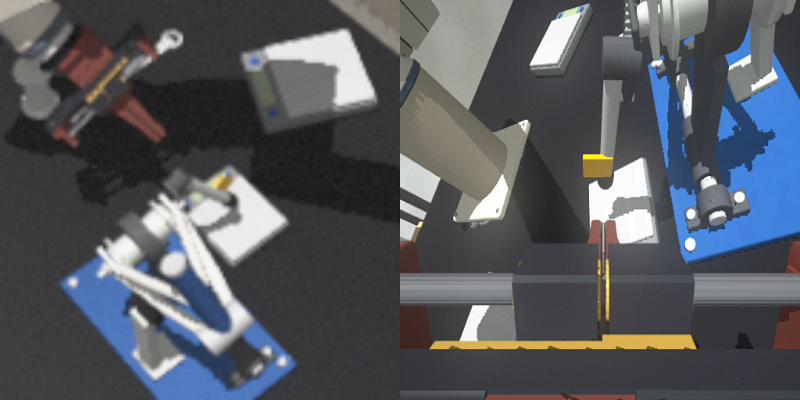

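The stand has snapped down: in the scene crop the leg and foot hang at (215,190) over the small scale, and the frame is still on its rest at (145,330). Next I retreat and go above the tube.

```bash
cat >> h.py <<'E'
TOP=np.array([579,78,305.])
def zf(l): return np.sin(-l)*XR+np.cos(l)*Z
def grip(l=-.25,off=0,top=None):
    z=zf(l); top=TOP if top is None else top
    g=top+22*(np.sin(.32)*YR-np.cos(.32)*z); R=tool(-z,XR); return g+R.apply([11-off,0,0]),R
E
python3 - <<'E'
from h import *
o,p,R=now(); G=grip(off=100); print(G[0].round())
m=np.array([515,-190,390.])
Rm=Slerp([0,1],Ro.concatenate([R,G[1]]))(.55)
show(lerp(p,R,m,Rm,8)+lerp(m,Rm,*G,12),p,R)
E
```

```text
[594.  89. 371.]
0 [-1.77, -1.24, -1.87] [-0.01, -0.054, 0.016]
1 [-1.89, -1.19, -1.78] [-0.01, -0.054, 0.016]
2 [-2.0, -1.14, -1.69] [-0.01, -0.054, 0.016]
3 [-2.11, -1.09, -1.59] [-0.01, -0.054, 0.016]
4 [-2.21, -1.04, -1.48] [-0.01, -0.054, 0.016]
5 [-2.3, -0.99, -1.37] [-0.01, -0.054, 0.016]
6 [-2.39, -0.94, -1.25] [-0.01, -0.054, 0.016]
7 [-2.47, -0.88, -1.13] [-0.01, -0.054, 0.016]
8 [0.48, 1.1, -2.1] [-0.006, -0.03, 0.009]
9 [0.43, 1.11, -2.11] [-0.006, -0.03, 0.009]
10 [0.37, 1.11, -2.12] [-0.006, -0.03, 0.009]
11 [0.32, 1.12, -2.12] [-0.006, -0.03, 0.009]
12 [0.27, 1.13, -2.12] [-0.006, -0.03, 0.009]
13 [0.21, 1.14, -2.12] [-0.006, -0.03, 0.009]
14 [0.16, 1.15, -2.12] [-0.006, -0.03, 0.009]
15 [0.11, 1.16, -2.12] [-0.006, -0.03, 0.009]
16 [0.06, 1.17, -2.12] [-0.006, -0.03, 0.009]
17 [0.01, 1.18, -2.11] [-0.006, -0.03, 0.009]
18 [-0.05, 1.2, -2.1] [-0.006, -0.03, 0.009]
19 [-0.1, 1.21, -2.09] [-0.006, -0.03, 0.009]
```

>>> apply_moves:
  increments:
    - {"gripper": 0,"delta_pos": [-1.8,-1.2,-1.85],"dr": [-0.01,-0.054,0.016]}
    - {"gripper": 0,"delta_pos": [-1.9,-1.2,-1.8],"dr": [-0.01,-0.054,0.016]}
    - {"gripper": 0,"delta_pos": [-2.0,-1.15,-1.7],"dr": [-0.01,-0.054,0.016]}
    - {"gripper": 0,"delta_pos": [-2.1,-1.1,-1.6],"dr": [-0.01,-0.054,0.016]}
    - {"gripper": 0,"delta_pos": [-2.2,-1.05,-1.5],"dr": [-0.01,-0.054,0.016]}

```text
t: 4.57
ee_pos: [510.4, -193.4, 307.4]
orientation: [1.21, 1.931, -1.228]
ft_force: [0.6, -1.0, -0.7]
width: 0.3
```

>>> apply_moves:
  increments:
    - {"gripper": 0,"delta_pos": [-2.3,-1.0,-1.35],"dr": [-0.01,-0.054,0.016]}
    - {"gripper": 0,"delta_pos": [-2.4,-0.95,-1.25],"dr": [-0.01,-0.054,0.016]}
    - {"gripper": 30,"delta_pos": [-2.5,-0.9,-1.15],"dr": [-0.01,-0.054,0.016]}
    - {"gripper": 100,"delta_pos": [0.5,1.1,-2.1],"dr": [-0.006,-0.03,0.009]}
    - {"gripper": 100,"delta_pos": [0.4,1.1,-2.1],"dr": [-0.006,-0.03,0.009]}

```text
t: 4.98
ee_pos: [529.2, -143.3, 391.4]
orientation: [1.063, 1.729, -1.224]
ft_force: [1.0, 1.2, -1.1]
width: 16.7
```

>>> apply_moves:
  increments:
    - {"gripper": 100,"delta_pos": [0.35,1.1,-2.1],"dr": [-0.006,-0.03,0.009]}
    - {"gripper": 100,"delta_pos": [0.3,1.1,-2.1],"dr": [-0.006,-0.03,0.009]}
    - {"gripper": 100,"delta_pos": [0.25,1.15,-2.1],"dr": [-0.006,-0.03,0.009]}
    - {"gripper": 100,"delta_pos": [0.2,1.15,-2.1],"dr": [-0.006,-0.03,0.009]}
    - {"gripper": 100,"delta_pos": [0.15,1.15,-2.1],"dr": [-0.006,-0.03,0.009]}

```text
t: 5.4
ee_pos: [561.4, -26.8, 381.7]
orientation: [0.96, 1.602, -1.215]
ft_force: [-0.0, 0.0, 0.1]
width: 50.5
```

```bash
python3 - <<'E'
from h import *
o,p,R=now(); print(o["t"],p.round(),o["qpos"].round(2),o["ft_force"].round(1),o["width"])
show(lerp(p,R,*grip(off=100),5),p,R)
E
```

```text
5.4 [561. -27. 382.] [-0.09  0.36  1.41  0.04  1.69 -0.31] [-0.   0.   0.1] 50.521234099747595
0 [0.16, 1.17, -2.1] [-0.005, -0.029, 0.009]
1 [0.11, 1.18, -2.1] [-0.005, -0.029, 0.009]
2 [0.06, 1.19, -2.1] [-0.005, -0.029, 0.009]
3 [0.01, 1.2, -2.09] [-0.005, -0.029, 0.009]
4 [-0.04, 1.21, -2.09] [-0.005, -0.029, 0.009]
```

>>> apply_moves:
  increments:
    - {"gripper": 100,"delta_pos": [0.15,1.2,-2.1],"dr": [-0.005,-0.029,0.009]}
    - {"gripper": 100,"delta_pos": [0.1,1.2,-2.1],"dr": [-0.005,-0.029,0.009]}
    - {"gripper": 100,"delta_pos": [0.05,1.2,-2.1],"dr": [-0.005,-0.029,0.009]}
    - {"gripper": 100,"delta_pos": [0,1.2,-2.1],"dr": [-0.005,-0.029,0.009]}
    - {"gripper": 100,"delta_pos": [0,1.2,-2.1],"dr": [-0.005,-0.029,0.009]}

```text
t: 5.82
ee_pos: [593.8, 89.4, 371.0]
orientation: [0.868, 1.472, -1.202]
ft_force: [0.8, -0.7, -0.0]
width: 83.7
```

>>> apply_moves:
  increments:
    - {"gripper": 100,"delta_pos": [0,0,0],"dr": [0,0,0]}
    - {"gripper": 100,"delta_pos": [0,0,0],"dr": [0,0,0]}
    - {"gripper": 100,"delta_pos": [0,0,0],"dr": [0,0,0]}
    - {"gripper": 100,"delta_pos": [0,0,0],"dr": [0,0,0]}
    - {"gripper": 100,"delta_pos": [0,0,0],"dr": [0,0,0]}

```text
t: 6.23
ee_pos: [593.5, 86.4, 370.1]
orientation: [0.87, 1.474, -1.206]
ft_force: [0.3, -0.6, -1.1]
width: 87.5
```

```bash
python3 - <<'E'
from h import *
from workcell import ctrl
d=ctrl.get_image("wrist");np.savez("w2.npz",**d);cv2.imwrite("pics/w2.png",d["img"][:,:,::-1])
o,p,R=now();print(o["t"],p.round(),o["width"],"errs",R.inv().apply(grip(off=100)[0]-p).round(1),(R.inv()*grip()[1]).as_rotvec().round(3))
W=cloud(d);k=(abs(W[...,0]-580)<60)&(abs(W[...,1]-85)<60)&(W[...,2]>280)&(W[...,2]<325)
H=hsv(d);ys,xs=np.nonzero(k);print(k.sum(), xs.min(),xs.max(),ys.min(),ys.max(),W[k].max(0),W[k].min(0))
q=W[k];t=q[q[:,2]>q[:,2].max()-14];print(len(t),t.mean(0).round(1),H[k].mean(0))
E
```

```text
6.2833 [594.  86. 370.] 87.66207712541564 errs [-1.1  0.4 -2.4] [-0.001 -0.002  0.001]
1539 245 281 182 234 [598.09717805  89.61935128 314.35453088] [560.6828874   52.64152817 280.05095543]
1092 [582.9  70.5 307.6] [100.48083171  43.46653671 192.20207927]
```

View pics/w2.png

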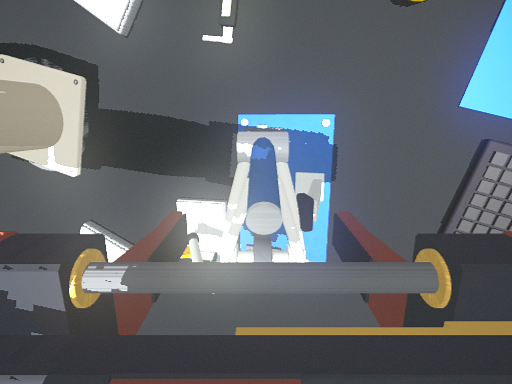

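The tube's cut top is the light disc at (264,218). It lies between the fingers, with the plate's stand leg at (195,245).

```bash
python3 - <<'E'
from h import *
d=dict(np.load("w2.npz"));W=cloud(d)
g=cv2.cvtColor(d["img"],cv2.COLOR_RGB2GRAY)
print(cv2.HoughCircles(g[180:250,225:305],cv2.HOUGH_GRADIENT,1,30,param1=100,param2=12,minRadius=12,maxRadius=22))
t=ray(d,[(264,218)],306)[0];print(t.round(1),W[212:225,258:271,2].mean().round(1),W[212:225,258:271].reshape(-1,3).mean(0).round(1))
o,p,R=now();print(R.inv().apply(grip(top=t)[0]-p).round(1))
E
```

```text
[[[40.5 37.5 16.9]]]
[584.   68.6 306. ] nan [nan nan nan]
[97.3  2.6  8.2]
```

>>> apply_moves:
  increments:
    - {"gripper": 100,"delta_pos": [1.5,0.25,0.8],"dr": [0,0,0]}
    - {"gripper": 100,"delta_pos": [2.0,0,0],"dr": [0,0,0]}
    - {"gripper": 100,"delta_pos": [1.5,0,0],"dr": [0,0,0]}
    - {"gripper": 100,"delta_pos": [0,0,0],"dr": [0,0,0]}
    - {"gripper": 100,"delta_pos": [0,0,0],"dr": [0,0,0]}

```text
t: 6.7
ee_pos: [585.6, 76.6, 320.5]
orientation: [0.869, 1.476, -1.207]
ft_force: [1.0, 0.7, 0.4]
width: 87.7
```

```bash
sed -i 's/^TOP=.*/TOP=np.array([584,69,306.])/' h.py; python3 - <<'E'
from h import *
from workcell import ctrl
d=ctrl.get_image("wrist")
g=cv2.cvtColor(d["img"],cv2.COLOR_RGB2GRAY)
c=cv2.HoughCircles(g[170:270,205:325],cv2.HOUGH_GRADIENT,1,30,param1=100,param2=12,minRadius=14,maxRadius=35)
print(c)
if c is not None:
    u,v=c[0,0,:2]; t=ray(d,[(u+205,v+170)],306)[0];print(t.round(1))
    cv2.circle(d["img"],(int(u+205),int(v+170)),int(c[0,0,2]),(255,0,0),1)
cv2.imwrite("pics/w3.png",d["img"][:,:,::-1])
o,p,R=now();print(o["ft_force"].round(1),R.inv().apply(grip()[0]-p).round(1))
E
```

```text
[[[ 54.5  67.5  24.3]
  [100.5  43.5  16. ]]]
[583.4  66.  306. ]
[ 0.4  0.2 -0.5] [47.8 -0.2  0.2]
```

View pics/w3.png

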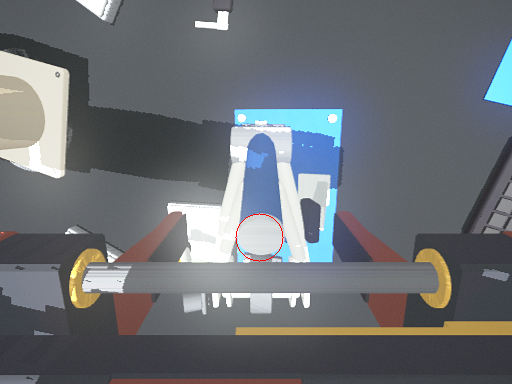

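The circle fits the tube top at (260,237), centred across the fingers, and agrees to within 3 mm. Descending.

>>> apply_moves:
  increments:
    - {"gripper": 100,"delta_pos": [1.3,0,0.15],"dr": [0,0,0]}
    - {"gripper": 100,"delta_pos": [1.3,0,0],"dr": [0,0,0]}
    - {"gripper": 100,"delta_pos": [1.2,0,0],"dr": [0,0,0]}
    - {"gripper": 100,"delta_pos": [1.0,0,0],"dr": [0,0,0]}
    - {"gripper": 100,"delta_pos": [0,0,0],"dr": [0,0,0]}

```text
t: 7.17
ee_pos: [573.7, 72.7, 272.7]
orientation: [0.867, 1.477, -1.207]
ft_force: [0.3, -0.6, 0.1]
width: 87.6
```

```bash
python3 - <<'E'
from h import *
o,p,R=now();print(o["ft_force"].round(1),R.inv().apply(grip()[0]-p).round(1))
E
```

```text
[ 0.3 -0.6  0.1] [-2.6  0.5 -0.7]
```

>>> apply_moves:
  increments:
    - {"gripper": 60,"delta_pos": [-0.2,0,0],"dr": [0,0,0]}
    - {"gripper": 50,"delta_pos": [0,0,0],"dr": [0,0,0]}
    - {"gripper": 45,"delta_pos": [0,0,0],"dr": [0,0,0]}
    - {"gripper": 42,"delta_pos": [0,0,0],"dr": [0,0,0]}
    - {"gripper": 40,"delta_pos": [0,0,0],"dr": [0,0,0]}

```text
t: 7.58
ee_pos: [575.4, 73.1, 276.6]
orientation: [0.869, 1.474, -1.205]
ft_force: [0.5, -0.5, -0.7]
width: 58.1
```

>>> apply_moves:
  increments:
    - {"gripper": 36,"delta_pos": [0,0,0],"dr": [0,0,0]}
    - {"gripper": 30,"delta_pos": [0,0,0],"dr": [0,0,0]}
    - {"gripper": 0,"delta_pos": [0,0,0],"dr": [0,0,0]}
    - {"gripper": 0,"delta_pos": [0,0,0],"dr": [0,0,0]}
    - {"gripper": 0,"delta_pos": [0,0,0],"dr": [0,0,0]}

```text
t: 8.0
ee_pos: [575.4, 73.1, 276.0]
orientation: [0.869, 1.474, -1.205]
ft_force: [0.9, 0.2, 0.2]
width: 28.6
```

>>> apply_moves:
  increments:
    - {"gripper": 0,"delta_pos": [0,0,0],"dr": [0,0,0]}
    - {"gripper": 0,"delta_pos": [0,0,0],"dr": [0,0,0]}
    - {"gripper": 0,"delta_pos": [0,0,0],"dr": [0,0,0]}
    - {"gripper": 0,"delta_pos": [0,0,0],"dr": [0,0,0]}
    - {"gripper": 0,"delta_pos": [0,0,0],"dr": [0,0,0]}

```text
t: 8.42
ee_pos: [575.3, 73.1, 276.0]
orientation: [0.869, 1.475, -1.205]
ft_force: [1.8, -0.7, -1.6]
width: 28.3
```

```bash
python3 - <<'E'
from h import *
o,p,R=now();print(o["t"],o["ft_force"].round(1),o["moment"].round(2),o["width"])
z=zf(-.25); z0=p+R.apply([-11,0,0])-264*z # axis height check
print("axis pt",z0.round())
n=20;r=Ro.from_rotvec(-YR*.25/n); P=[];q,Q=p,R
for k in range(n): q=z0+r.apply(q-z0);Q=r*Q;P.append((q,Q))
show(P[:2]+P[-1:],p,R); print(P[-1][0].round(), P[-1][1].as_matrix().round(3)[:,0])
E
```

```text
8.4167 [ 1.8 -0.7 -1.6] [ 0.11 -0.67 -0.01] 28.345624312414692
axis pt [515.  57.  31.]
0 [0.0, -0.32, -0.0] [-0.0, -0.0, 0.012]
1 [0.0, -0.32, -0.0] [-0.0, -0.0, 0.012]
2 [0.64, -5.64, -0.0] [-0.0, -0.0, 0.225]
[515.  57. 284.] [-0.001  0.002 -1.   ]
```

Gripped: 28.3 mm wide, and the implied axis height of 31 mm matches 30. Next I raise it along the arc.

>>> apply_moves:
  increments:
    - {"gripper": 0,"delta_pos": [0,-0.16,0],"dr": [0,0,0.006]}
    - {"gripper": 0,"delta_pos": [0,-0.25,0],"dr": [0,0,0.01]}
    - {"gripper": 0,"delta_pos": [0,-0.32,0],"dr": [0,0,0.0125]}
    - {"gripper": 0,"delta_pos": [0,-0.32,0],"dr": [0,0,0.0125]}
    - {"gripper": 0,"delta_pos": [0,-0.32,0],"dr": [0,0,0.0125]}

```text
t: 8.83
ee_pos: [561.8, 69.6, 279.2]
orientation: [0.904, 1.442, -1.165]
ft_force: [3.2, -0.4, -5.0]
width: 28.3
```

```bash
cat > up.py <<'E'
from h import *
o,p,R=now();z0=np.array([515,57,31.]);g=p+R.apply([-11,0,0])-z0
print(round(o["t"],2),o["ft_force"].round(1),o["moment"].round(2),round(o["width"],1),"lean pos",np.arctan2(-g@XR,g[2]).round(4),"r",np.hypot(g@XR,g[2]).round(1),"tool",np.arctan2(R.as_matrix()[:,0]@XR,-R.as_matrix()[2,0]).round(4),"y",(g@YR).round(1))
E
python3 up.py
```

```text
8.83 [ 3.2 -0.4 -5. ] [ 0.24 -1.07 -0.05] 28.3 lean pos -0.1931 r 263.9 tool -0.1962 y 0.4
```

>>> apply_moves:
  increments:
    - {"gripper": 0,"delta_pos": [0,-0.32,0],"dr": [0,0,0.0125]}
    - {"gripper": 0,"delta_pos": [0,-0.32,0],"dr": [0,0,0.0125]}
    - {"gripper": 0,"delta_pos": [0,-0.32,0],"dr": [0,0,0.0125]}
    - {"gripper": 0,"delta_pos": [0,-0.32,0],"dr": [0,0,0.0125]}
    - {"gripper": 0,"delta_pos": [0,-0.32,0],"dr": [0,0,0.0125]}

```text
t: 9.25
ee_pos: [546.5, 65.6, 281.8]
orientation: [0.942, 1.404, -1.119]
ft_force: [1.9, 1.2, -6.8]
width: 28.7
```

>>> apply_moves:
  increments:
    - {"gripper": 0,"delta_pos": [0,-0.32,0],"dr": [0,0,0.0125]}
    - {"gripper": 0,"delta_pos": [0,-0.32,0],"dr": [0,0,0.0125]}
    - {"gripper": 0,"delta_pos": [0,-0.32,0],"dr": [0,0,0.0125]}
    - {"gripper": 0,"delta_pos": [0,-0.32,0],"dr": [0,0,0.0125]}
    - {"gripper": 0,"delta_pos": [0,-0.32,0],"dr": [0,0,0.0125]}

```text
t: 9.67
ee_pos: [530.9, 61.6, 283.4]
orientation: [0.979, 1.366, -1.073]
ft_force: [1.8, 0.5, -10.4]
width: 28.7
```

```bash
python3 up.py
```

```text
9.67 [  1.8   0.5 -10.4] [ 0.35 -1.23 -0.15] 28.7 lean pos -0.0659 r 263.9 tool -0.0724 y 0.4
```

>>> apply_moves:
  increments:
    - {"gripper": 0,"delta_pos": [0.02,-0.32,0],"dr": [0,0,0.0135]}
    - {"gripper": 0,"delta_pos": [0.02,-0.32,0],"dr": [0,0,0.0135]}
    - {"gripper": 0,"delta_pos": [0.02,-0.32,0],"dr": [0,0,0.0135]}
    - {"gripper": 0,"delta_pos": [0,-0.25,0],"dr": [0,0,0.01]}
    - {"gripper": 0,"delta_pos": [0,-0.15,0],"dr": [0,0,0.008]}

```text
t: 10.08
ee_pos: [517.6, 58.1, 283.9]
orientation: [1.013, 1.33, -1.029]
ft_force: [-0.8, 1.9, -5.7]
width: 28.4
```

>>> apply_moves:
  increments:
    - {"gripper": 0,"delta_pos": [0,0,0],"dr": [0,0,0]}
    - {"gripper": 0,"delta_pos": [0,0,0],"dr": [0,0,0]}
    - {"gripper": 0,"delta_pos": [0,0,0],"dr": [0,0,0]}
    - {"gripper": 0,"delta_pos": [0,0,0],"dr": [0,0,0]}
    - {"gripper": 0,"delta_pos": [0,0,0],"dr": [0,0,0]}

```text
t: 10.5
ee_pos: [518.3, 58.3, 283.9]
orientation: [1.012, 1.331, -1.03]
ft_force: [-1.4, 0.7, -2.0]
width: 28.8
```

```bash
python3 up.py; python3 - <<'E'
from h import *
from workcell import ctrl
im=[]
for n in("scene","side"):
    d=ctrl.get_image(n);np.savez(n+"f.npz",**d);im.append(d["img"][:,:,::-1])
    W=cloud(d);H=hsv(d);h,s,v=[H[...,i].astype(int) for i in range(3)]
    b=(h>100)&(h<125)&(s>120)&(abs(W[...,0]-510)<60)&(abs(W[...,1]-70)<70)&(W[...,2]>140)
    q=W[b]; 
    if len(q)>20:
        c=np.polyfit(q[:,2],(q-[515,57,0])@XR,1);print(n,len(q),"tube x_rig vs z: slope",c[0].round(3),"at z=240",np.polyval(c,240).round(1),"z",q[:,2].min().round(),q[:,2].max().round())
    y=(h>12)&(h<38)&(s>100)&(v>60)&(abs(W[...,0]-450)<90)&(abs(W[...,1]+110)<70);
    if y.any():print("kick plate",y.sum(),W[y].mean(0).round())
    g=(s<50)&(v>90)&(abs(W[...,2]-25)<10)&(abs(W[...,0]-450)<90)&(abs(W[...,1]+100)<90)
    m,l,st,c=cv2.connectedComponentsWithStats(g.astype(np.uint8));i=np.argmax(st[1:,4])+1
    ys,xs=np.nonzero(l==i);print("scale",cv2.minAreaRect(ray(d,np.c_[xs,ys],25)[:,:2].astype(np.float32)))
s=cv2.resize(im[0][120:270,160:310],(400,400));w=cv2.resize(im[1][120:270,170:320],(400,400));cv2.imwrite("pics/f1.png",np.hstack([s,w]))
E
```

```text
10.5 [-1.4  0.7 -2. ] [ 0.18  0.33 -0.01] 28.8 lean pos -0.0141 r 263.9 tool -0.015 y 0.4
scene 149 tube x_rig vs z: slope -0.013 at z=240 8.6 z 194.0 311.0
scale ((406.5509033203125, -76.58385467529297), (78.53939819335938, 39.00413513183594), 15.266515731811523)
side 234 tube x_rig vs z: slope 0.074 at z=240 -1.2 z 183.0 311.0
kick plate 32 [ 426. -118.   93.]
scale ((427.55084228515625, -117.54719543457031), (103.34444427490234, 127.15078735351562), 15.886646270751953)
```

View pics/f1.png

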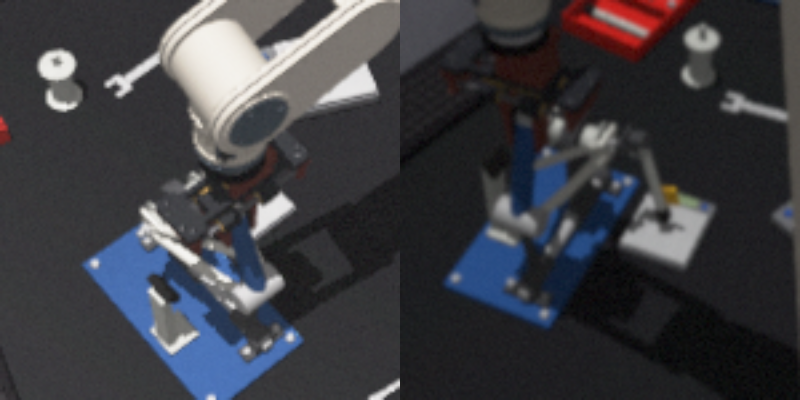

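The stand hangs over the scale (side crop 665,205), the scale rectangle is unchanged from the start, and the frame is off the rest. About 0.014 rad remains.

>>> apply_moves:
  increments:
    - {"gripper": 0,"delta_pos": [0,-0.15,0],"dr": [0,0,0.006]}
    - {"gripper": 0,"delta_pos": [0,-0.15,0],"dr": [0,0,0.006]}
    - {"gripper": 0,"delta_pos": [0,-0.05,0],"dr": [0,0,0.003]}
    - {"gripper": 0,"delta_pos": [0,0,0],"dr": [0,0,0]}
    - {"gripper": 0,"delta_pos": [0,0,0],"dr": [0,0,0]}

```text
t: 11.02
ee_pos: [514.8, 57.4, 283.9]
orientation: [1.021, 1.321, -1.018]
ft_force: [-2.6, 3.0, -1.7]
width: 28.6
```

>>> apply_moves:
  increments:
    - {"gripper": 0,"delta_pos": [0,0,0],"dr": [0,0,0]}
    - {"gripper": 0,"delta_pos": [0,0,0],"dr": [0,0,0]}
    - {"gripper": 0,"delta_pos": [0,0,0],"dr": [0,0,0]}
    - {"gripper": 0,"delta_pos": [0,0,0],"dr": [0,0,0]}
    - {"gripper": 0,"delta_pos": [0,0,0],"dr": [0,0,0]}

```text
t: 11.43
ee_pos: [515.0, 57.4, 283.9]
orientation: [1.021, 1.321, -1.018]
ft_force: [-3.2, 2.9, -0.4]
width: 28.6
```

```bash
python3 up.py; python3 - <<'E'
from h import *
from workcell import ctrl
d=ctrl.get_image("side");np.savez("sf2.npz",**d);W=cloud(d);H=hsv(d);v=H[...,2]
# dark foot/leg points above pan
k=(abs(W[...,0]-428)<60)&(abs(W[...,1]+117)<65)&(W[...,2]>32)&(W[...,2]<120)
print("lowest stand points z",np.sort(W[k][:,2])[:12].round(),k.sum(), W[k].mean(0).round())
cv2.imwrite("pics/f2.png",cv2.resize(d["img"][130:230,220:320,::-1],(500,500),interpolation=cv2.INTER_CUBIC))
E
```

```text
11.43 [-3.2  2.9 -0.4] [0.42 0.86 0.05] 28.6 lean pos -0.0003 r 263.9 tool 0.0006 y 0.4
lowest stand points z [32. 32. 32. 32. 33. 33. 48. 49. 50. 54. 54. 54.] 118 [ 431. -110.   82.]
```

View pics/f2.png

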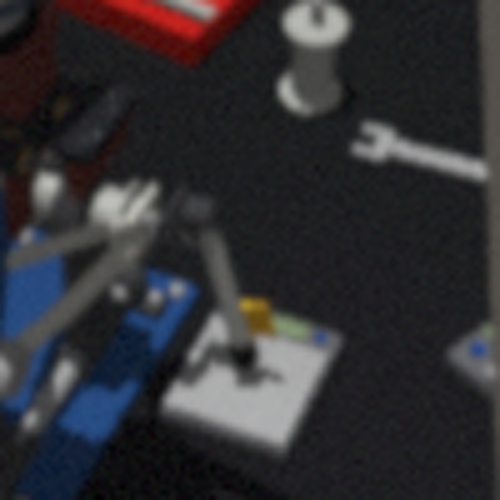

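The foot (243,355) hangs over the pan with its shadow separate from it, and the scale and bystanders are in place. Handing in.

```bash
python3 -c "
from workcell import ctrl
print(ctrl.close_job())"
```

```text
the job is handed in; nothing more can be done
None
```

The kickstand is fully down and the frame is upright, still held by the seat tube, with the stand's foot hanging clear of the scale. I handed the job in at about 11.5 s of the 45 s.

**What I did:** I pressed the kick plate with closed fingertips along the hinge arc until the stand snapped down; the frame stayed on its rest. I then gripped the seat tube about 22 mm below its top and brought the frame up along its roll arc.

**Last checks:**
- **Upright:** the gripper pose gives a lean of about 0.000 rad. The arc radius was 264 mm as specified.
- **Grip:** the opening is 28.6 mm on the 29 mm tube, and the hold force is about 4 N.
- **Foot:** the side view shows it hanging over the pan, apart from its shadow. Foot depth points were few and noisy, starting around z 48 mm above the 25 mm pan, so the 14 mm gap is not confirmed exactly.
- **Scale:** its outline in the side view just before the last 3.5 mm nudge matched the first picture to within 0.3 mm.
- **Disagreement:** the camera fits of the tube's sideways slope were inconsistent, at -0.013 and 0.074, because the gripper hid part of the tube. I relied on the gripper pose instead.
- **Other items:** the spare hub and wrench look unmoved. The tape roll, spray can and calliper were outside my last pictures, and the arm was never near them.

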